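# Switch on the laundry bench in the safe order

## Task

Get the laundry counter ready for a wash: with a fingertip, lightly press in the key on the round leak alarm, then the key on the square water-stop box, then the oblong key on the socket strip, each fully home, where it stays. Use only a light touch from above: do not lift, tip or shove the units about, leave the slim fan switch off, and leave everything else on the counter where it stands.

Things in the scene. Friction and masses are not known exactly. Their poses are not given: they have to be found in the camera images.
- leak: Leak alarm: white round puck, 90 mm across, 28 mm high, about 300 g, loose on the counter, with one round dark grey key in the middle of its top. Origin: centre of its underside, z up.
- leak_keytop (a point): Centre of the top face of that key; moves down with it. Key 30 mm across, top 38 mm above the counter while out. It stands 10 mm proud of the case, has 7 mm of travel straight down, resists with about 3 N all the way, then stops hard; it does not spring back but stays where it is pushed, and is still 3 mm proud when fully in.
- leak_key (a joint): Key of the leak alarm, metres pushed in: 0 to 0.001 at the start (out), 0.007 fully in; stays where it is left.
- valve: Water-stop control: white square box, 90 x 90 x 44 mm high, about 450 g, loose, with one square dark grey key in the middle of its top. Origin: centre of its underside, z up.
- valve_keytop (a point): Centre of the top face of that key; moves down with it. Key 30 x 30 mm, top 54 mm above the counter while out; otherwise like the leak alarm's key.
- valve_key (a joint): Key of the water-stop control, metres pushed in: 0 to 0.001 at the start (out), 0.007 fully in; stays where it is left.
- strip: Socket strip for the washer: white bar, 190 mm long (its y), 60 mm wide, 40 mm high, about 550 g, loose, two round dark grey sockets flush in its top and one oblong dark grey key near its +y end. Origin: centre of its underside, z up.
- strip_keytop (a point): Centre of the top face of that key; moves down with it. Key 24 x 44 mm (long along the strip), 62 mm from the strip's centre along its y, top 50 mm above the counter while out; otherwise like the leak alarm's key.
- strip_key (a joint): Key of the socket strip, metres pushed in: 0 to 0.001 at the start (out), 0.007 fully in; stays where it is left.
- fan: Fan switch, to be left alone: slim white slab, 130 mm long (its y), 46 mm wide, 22 mm high, about 220 g, loose, one round dark grey key 24 mm across in the middle, top 32 mm above the counter. Origin: centre of its underside.
- fan_key (a joint): Key of the fan switch, metres pushed in: 0 to 0.001 at the start (out), 0.007 fully in; stays where it is left.
- cup: White dosing cup, 56 mm across, 45 mm high, loose. Origin: centre of its underside.
- peg_a: Wooden clothes peg lying flat, 75 mm long (its x), 11 mm wide, 14 mm high, loose. Origin: centre of its underside.
- peg_b: A second clothes peg like peg_a.
- tin: Round metal tin, 72 mm across, 38 mm high, loose. Origin: centre of its underside.
- detergent: White bottle, 84 mm across, 210 mm high, standing loose towards the far edge. Origin: centre of its underside.
- jar: Glass jar with steel lid, 72 mm across, 90 mm high, standing loose towards the far edge. Origin: centre of its underside.
- brush: Wooden scrubbing brush lying bristles down, 150 mm long (its y), 50 mm wide, 47 mm high, loose, towards the far edge. Origin: centre of its underside.
There are look-alikes about, which are no part of the job. Leave any green look-alike of the valve alone.

How it is judged:
On the way, in this order (a step that is already met when the one before it is completed fails the run):
1. the key of the round leak alarm is pushed in (value of joint leak_key above 0.0045 m), for 0.1 s.
2. the key of the square water-stop box is pushed in (value of joint valve_key above 0.0045 m), for 0.1 s.
3. the key of the socket strip is pushed in (value of joint strip_key above 0.0045 m), for 0.1 s.
At the end, for the whole second after the job is handed in: The keys of the leak alarm, the water-stop box and the socket strip are in by more than 4.5 mm of their 7 mm, the fan switch's key is out (less than 3 mm in), and all four units lie at rest within 20 mm of where they started (value of joint each of leak_key, valve_key, strip_key above 0.0045 m and value of joint fan_key below 0.003 m and distance of each of leak, valve, strip, fan from where it was at the start of the episode below 0.02 m and linear speed of each of leak, valve, strip, fan below 0.02 m/s); the robot touches nothing.
It fails at once if a key is pressed out of order: the water-stop key before the leak alarm's key is in, or the socket strip's key before the water-stop key is in ((value of joint valve_key above 0.003 m and value of joint leak_key below 0.003 m) or (value of joint strip_key above 0.003 m and value of joint valve_key below 0.003 m)).
It fails at once if the fan switch's key is pressed (value of joint fan_key above 0.003 m).
It fails at once if a unit is pressed harder than 25 N (contact force between the arm and leak above 25 N or contact force between the arm and valve above 25 N or contact force between the arm and strip above 25 N or contact force between the arm and fan above 25 N).
It fails at once if a unit is lifted (10 mm), tipped (0.15 rad) or shoved more than 20 mm (height (world z) of any of leak, valve, strip, fan above 0.01 m or angle between any of leak, valve, strip, fan's own z axis and vertical above 0.15 rad or distance of any of leak, valve, strip, fan from where it was at the start of the episode above 0.02 m).
It fails at once if one of the other things on the counter is moved more than 25 mm (distance of any of cup, peg_a, peg_b, tin, detergent, jar, brush from where it was at the start of the episode above 0.025 m).
It also fails if it takes over 51 s, if anything falls off the work surface, if the arm or the gripper's body presses on something with over 40 N, if the wrist force passes 120 N, or if a joint passes its speed limit or range.

## Robot

A 6-joint arm with a two-finger parallel gripper is mounted at the origin on the work surface. World frame = base frame: x ahead of the robot, y to its left, z up, the work surface at z = 0. Lengths are in m, angles in rad, forces in N, time in s.
With the tool pointing down it reaches from about 0.35 to 0.85 m from the base axis. Payload 8.1 kg.
Tool frame: the origin (TCP) lies on the centre line of the jaws, within the pads' length; the fingertips stand 17 mm ahead of it and the grasp point (between the pads) lies 2 mm behind it; z points along the fingers, y is the line along which they close (so a half turn about z gives the same grasp; the last joint's range is limited). The gripper opens to 93 mm and grips with 3 to 60 N. Pads are 15 mm wide; open, the fingers measure 128 mm over their backs; the gripper's body (75 mm by 188 mm) begins 65 mm behind the grasp point.
Start: joints at [1.139, 0.13, 1.488, -0, 1.523, -0.085], TCP at [0.204, 0.564, 0.202] pointing down, gripper open.
Joint ranges: [-2.96, 2.96], [-0.89, 2.26], [0.02, 2.5], [-1.34, 4.48], [0, 2.73], [-2.66, 2.66]. Speed limits (rad/s): [2.39, 2.39, 2.79, 3.14, 3.14, 3.14].

## Interface

Orientations are given as a rotation vector (axis times angle).
In Python, from plant import telemetry, viewer, order gives the robot as it stands.
- The arm moves only by the tool send_rows, never from a script. Its argument "plan" is a list that holds one entry, the list of rows, each a list of 5 numbers: the closure, from -1 (fully open) to 1 (shut), then the shift along the world's x, y, z normalised to -1 to 1, where 1 is 0.2 m, then the turn about the world's z normalised to -1 to 1, where 1 is 60 degrees. A call has 1 to 20 rows; each row is the pose to reach, as a shift and turn from the pose commanded when the call began; what a row does not reach only later rows make up. A row lasts 1/12 s, in which the tool goes at most 41.7 mm and 7.16 degrees, less where a joint would pass 70% of its speed; a pose out of reach is approached as far as the arm can. A call with a number of a shift or a turn outside -1 to 1 is refused whole. A call with a gripper value outside its range is refused whole. The fingers move at their own pace and stop on an object; "force" is the grip in N (left out, the last holds). Time passes only in rows, so rows that repeat a pose let the fingers close. It gives the time, the measured TCP pose, the force, the opening and the grip force at its end, in the units of the state.
- telemetry.read_state(): the state, without advancing time (a new reading comes with each control period).
- viewer.read_camera(name): name is "side" or "top" or "wrist"; returns (picture, depth): 420x560x3 uint8, blue, green, red; 420x560 float32, m along the optical axis (not along the pixel's ray), 0 where there is no reading.
- viewer.calibration(name): a dict with "camera_matrix" (3x3 intrinsics, pixels), "extrinsics" (4x4, takes a point from camera to world coordinates); the wrist camera has in their place "hand_eye" (4x4, takes a point from camera to tool coordinates, whose origin is the TCP and whose axes are the flange's). Camera axes: x right, y up, looking along -z (the intrinsics and any distortion apply to the point x, -y, -z); pixel columns grow to the right and rows downward; lengths in m; the calibration is good to about 2 mm. The wrist camera is an equidistant fisheye: a pixel r from the principal point sees the ray r / f radians off the axis. A picture is of the moment at which its call begins: read the wrist's pose just before it. calibration takes no time and is no camera call.
- order.close_job(): hands the job in; it is judged then, once.
The state is a dict: "t": time; "q": joint angles; "dq": joint speeds; "joint_torque": joint torques, N m; "tool_pos": TCP position; "orientation": TCP orientation; "force": force on the tool from outside, world axes, zero at the start; "wrist_torque": the same for the moment, N m; "opening": finger opening in m; "gripper_force": force on a finger pad.
Only numpy, scipy, OpenCV 4.12 (cv2) and the standard library are available. Lean on these libraries where they do the work, as an engineer would, in place of code of your own. Each camera call takes 0.05 s, during which the arm holds its last target. There are 200 camera calls.

## Working session

There is one attempt and no reset: what is moved stays moved. The work goes in short steps, Python scripts to look and compute and a tool call to move; the robot and the scene stay as the last step left them, time stands still between calls to the robot, and variables do not carry over. Pictures are saved under pics/ and viewed, at most 10 in all, crops included, and the job is handed in when it is done.

Besides the shell and the picture viewer there is one more tool, called after "Request:" as a command line: name --argument value ..., lists and objects as JSON in quotes. send_rows: Moves the arm, as the interface text tells. Scaled input: -1 to 1 covers 0.2 m each way for a shift and 60 degrees each way for a turn. Its arguments: {"type":"object","properties":{"plan":{"type":"array"},"force":{"type":"number"}},"required":["plan"]}

```bash
mkdir -p pics; python3 - <<'E'
from plant import telemetry, viewer
import cv2,numpy as np
s=telemetry.read_state();print(s['t'],s['tool_pos'],s['orientation'],s['opening'])
for n in('top','side'):
    p,d=viewer.read_camera(n);cv2.imwrite(f'pics/{n}.png',p);np.savez(f'{n}.npz',p=p,d=d,K=viewer.calibration(n)['camera_matrix'],E=viewer.calibration(n)['extrinsics']);print(viewer.calibration(n))
E
```

```text
0.0 [0.2036607 0.563743  0.2010888] [-5.41931612e-01 -3.09402661e+00  2.80393533e-03] 0.09297978408313505
{'camera_matrix': array([[515.47651731,   0.        , 273.02182324],
       [  0.        , 515.47651731, 211.61316858],
       [  0.        ,   0.        ,   1.        ]]), 'extrinsics': array([[-0.01949135,  0.9850992 , -0.17087904,  0.36867846],
       [-0.99957597, -0.02289802, -0.01798777,  0.0469969 ],
       [-0.02163253,  0.17045597,  0.98512781,  1.46962566],
       [ 0.        ,  0.        ,  0.        ,  1.        ]])}
{'camera_matrix': array([[492.89281656,   0.        , 273.14620453],
       [  0.        , 492.89281656, 206.70012002],
       [  0.        ,   0.        ,   1.        ]]), 'extrinsics': array([[ 0.98665628,  0.11005019, -0.11999311,  0.46422659],
       [-0.16180137,  0.7449242 , -0.64723123, -0.63007227],
       [ 0.01815785,  0.6580098 ,  0.75279041,  0.86537168],
       [ 0.        ,  0.        ,  0.        ,  1.        ]])}
```

View pics/top.png

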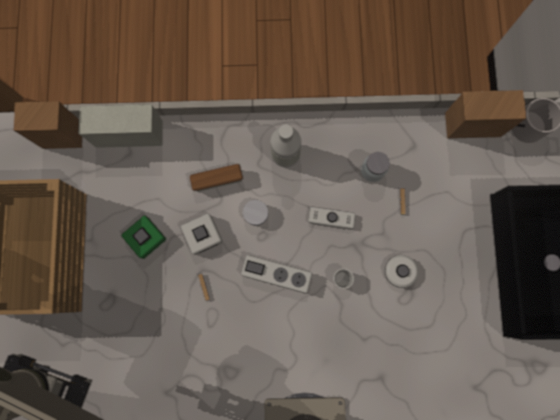

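View pics/side.png

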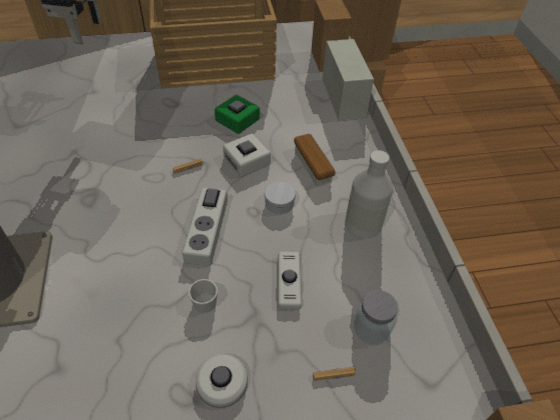

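The top view shows the leak key at about (402,270), the valve key at (201,233), the strip key at (255,267), the fan at (332,217) and the green look-alike at (143,237). In the side view, leak is at (221,377), valve at (246,148) and strip at (211,198).

```bash
cat > m.py <<'E'
import cv2,numpy as np
def ray(px,K,E,z):
    d=E[:3,:3]@np.array([(px[0]-K[0,2])/K[0,0],-(px[1]-K[1,2])/K[1,1],-1]);o=E[:3,3]
    return o+d*(z-o[2])/d[2]
def blob(p,c,r=16,th=None):
    x,y=c;g=cv2.cvtColor(p,cv2.COLOR_BGR2GRAY)[y-r:y+r,x-r:x+r]
    t,m=cv2.threshold(g,th or 0,255,cv2.THRESH_BINARY_INV+(0 if th else cv2.THRESH_OTSU))
    n,l,s,cc=cv2.connectedComponentsWithStats(m)
    k=min([i for i in range(1,n) if s[i,4]>15],key=lambda i:np.hypot(*(cc[i]-r)))
    return cc[k]+[x-r,y-r],s[k],t,cv2.minAreaRect(np.argwhere(l==k)[:,::-1].astype(np.float32))
E
python3 - <<'E'
from m import *
px={'leak':((402,270),(221,377),.038),'valve':((201,233),(246,148),.054),'strip':((255,267),(211,198),.05),'fan':((332,217),(289,276),.032)}
for i,n in enumerate(('top','side')):
    f=np.load(n+'.npz');p,d,K,E=(f[k] for k in 'pdKE')
    for k,v in px.items():
        c,s,t,r=blob(p,v[i]);u=tuple(int(round(q)) for q in c)
        dd=d[u[1],u[0]];h=E@np.append(np.array([(c[0]-K[0,2])/K[0,0],-(c[1]-K[1,2])/K[1,1],-1])*dd,1)
        print(n,k,c.round(1),s[2:],t,ray(c,K,E,v[2]).round(4),'depth',h[:3].round(4),[np.round(a,1) for a in r])
t=np.load('top.npz')['p'];a=cv2.resize(t[180:310,170:440],None,fx=2.9,fy=2.9,interpolation=2);cv2.imwrite('pics/z.png',a)
E
```

```text
top leak [402.7 270.6] [ 15  14 168] 113.0 [ 0.444  -0.2802  0.038 ] depth [ 0.4439 -0.2798  0.0399] [array([17. , 16.5]), array([13., 14.]), np.float64(90.0)]
top valve [200.4 232.8] [ 18  17 212] 106.0 [0.5591 0.2757 0.054 ] depth [0.5593 0.2759 0.0527] [array([15.4, 15.8]), array([14.3, 15.2]), np.float64(63.4)]
top strip [254.8 267.5] [ 21  16 220] 100.0 [0.4604 0.126  0.05  ] depth [0.4606 0.1261 0.0473] [array([15.9, 16.5]), array([19.4, 11.4]), np.float64(15.3)]
top fan [332.1 216.9] [ 12  11 103] 106.0 [ 0.599  -0.0929  0.032 ] depth [ 0.5988 -0.0927  0.0337] [array([16.5, 16. ]), array([10., 11.]), np.float64(90.0)]
side leak [220.7 376.7] [ 22  23 396] 107.0 [ 0.4448 -0.2865  0.038 ] depth [ 0.4448 -0.2863  0.0374] [array([15.5, 16. ]), array([22., 21.]), np.float64(90.0)]
side valve [246.  147.9] [ 21  16 199] 115.0 [0.5589 0.265  0.054 ] depth [0.5591 0.2665 0.0527] [array([16.1, 15.7]), array([13. , 17.4]), np.float64(63.4)]
side strip [210.7 197.9] [ 18  19 265] 107.0 [0.461  0.1168 0.05  ] depth [0.461  0.1187 0.0479] [array([15.7, 16.1]), array([14. , 20.9]), np.float64(15.9)]
side fan [288.9 276.5] [ 15  14 171] 107.0 [ 0.5983 -0.1011  0.032 ] depth [ 0.5986 -0.0999  0.03  ] [array([16. , 16.5]), array([13., 14.]), np.float64(90.0)]
```

View pics/z.png

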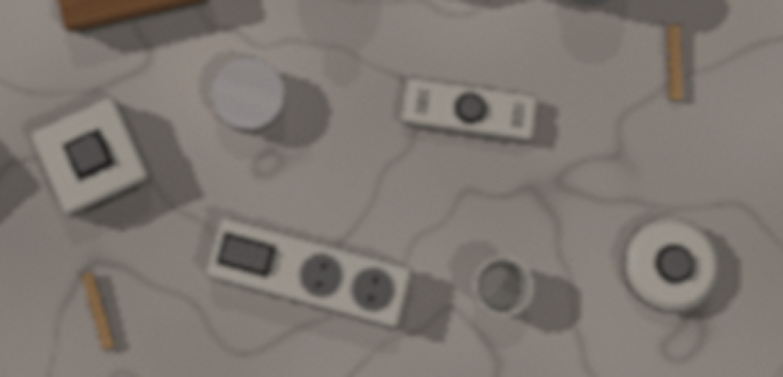

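The crop confirms the layout: the keys are upright, the strip's key is at its +y end, and the closed jaws already line up with the strip. Now I'll move with the gripper closed, keeping high.

Request:
send_rows --plan '[[[1,0.25,-0.5,0,0],[1,0.5,-1,0,0],[1,0.5,-1,0,0],[1,0.5,-1,0,0],[1,0.5,-1,0,0],[1,0.5,-1,0,0],[1,0.5,-1,0,0]]]' --force 10

```text
t: 0.68
tool_pos: [0.3053, 0.3613, 0.2019]
orientation: [0.548, 3.093, -0.002]
force: [-0.5, -0.3, 0.6]
opening: 0.0506
gripper_force: 0.0
```

Request:
send_rows --plan '[[[1,0.25,-0.5,0,0],[1,0.5,-1,0,0],[1,0.5,-1,0,0],[1,0.5,-1,0,0],[1,0.5,-1,0,0],[1,0.5,-1,0,0],[1,0.5,-1,0,0]]]'

```text
t: 1.27
tool_pos: [0.4051, 0.1621, 0.202]
orientation: [0.548, 3.093, -0.001]
force: [-0.3, -0.9, -0.1]
opening: 0.0041
gripper_force: 0.0
```

Request:
send_rows --plan '[[[1,0.1,-0.5,0,0],[1,0.2,-1,0,0],[1,0.2,-1,0,0],[1,0.2,-1,0,0],[1,0.2,-1,0,0],[1,0.2,-1,0,0],[1,0.2,-1,0,0]]]'

```text
t: 1.85
tool_pos: [0.4441, -0.0359, 0.2018]
orientation: [-0.546, -3.093, -0.001]
force: [0.1, 0.0, -0.2]
opening: 0.0006
gripper_force: 0.0
```

Request:
send_rows --plan '[[[1,0,-0.5,0,0],[1,0,-0.8,0,0],[1,0,-0.8,0,0],[1,0,-0.8,0,0],[1,0,-0.8,0,0],[1,0,-0.8,0,0]]]'

```text
t: 2.35
tool_pos: [0.4444, -0.1948, 0.2017]
orientation: [-0.543, -3.093, -0.002]
force: [-0.2, 1.0, -0.7]
opening: 0.0006
gripper_force: 0.0
```

```bash
python3 - <<'E'
from plant import telemetry, viewer
import cv2
s=telemetry.read_state();print({k:s[k] for k in('t','q','tool_pos','orientation','force','opening')})
print(viewer.calibration('wrist'))
p,d=viewer.read_camera('wrist');cv2.imwrite('pics/w1.png',p)
E
```

```text
{'t': 2.35, 'q': array([-5.19622596e-01, -1.83433879e-01,  1.79725478e+00,  8.46255165e-04,
        1.52896589e+00, -1.74284546e+00]), 'tool_pos': array([ 0.44435137, -0.19482653,  0.20170563]), 'orientation': array([-5.43133784e-01, -3.09343648e+00, -1.88481117e-03]), 'force': array([-0.16829812,  0.97809571, -0.69562044]), 'opening': 0.0005805204903309776}
{'camera_matrix': array([[325.1922621 ,   0.        , 282.54968754],
       [  0.        , 325.1922621 , 205.936156  ],
       [  0.        ,   0.        ,   1.        ]]), 'hand_eye': array([[-5.38566386e-04,  9.57181469e-01,  2.89488073e-01,
         8.11005589e-02],
       [ 9.99999736e-01,  6.56988261e-04, -3.11897979e-04,
         4.67612699e-04],
       [-4.88733232e-04,  2.89487829e-01, -9.57181570e-01,
        -1.83969188e-01],
       [ 0.00000000e+00,  0.00000000e+00,  0.00000000e+00,
         1.00000000e+00]])}
```

View pics/w1.png

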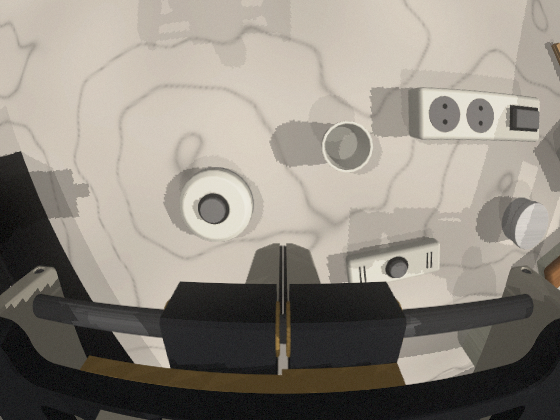

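In the wrist view the leak key is at (213,208) and the strip key at (524,118). I'll cross-check against the top view.

```bash
cat >> m.py <<'E'
from scipy.spatial.transform import Rotation as R
def wray(px,cal,s,z):
    K=cal['camera_matrix'];v=np.array([px[0]-K[0,2],-(px[1]-K[1,2])])/K[0,0];r=np.hypot(*v)
    d=np.array([*(v/r*np.sin(r)),-np.cos(r)]);T=np.eye(4);T[:3,:3]=R.from_rotvec(s['orientation']).as_matrix();T[:3,3]=s['tool_pos']
    T=T@cal['hand_eye'];d=T[:3,:3]@d;o=T[:3,3];return o+d*(z-o[2])/d[2]
E
python3 - <<'E'
from m import *
from plant import telemetry,viewer
s=telemetry.read_state();cal=viewer.calibration('wrist');p=cv2.imread('pics/w1.png')
for n,c,z in(('leak',(213,208),.038),('strip',(524,118),.05),('fan',(397,268),.032)):
    b=blob(p,c,22);print(n,b[0],b[1][2:],wray(b[0],cal,s,z))
E
```

```text
leak [213.14772727 208.21590909] [ 32  31 792] [ 0.44290854 -0.2764129   0.038     ]
strip [522.38809832 118.17852523] [ 34  27 773] [0.45809577 0.11976636 0.05      ]
fan [396.17128463 266.7581864 ] [ 24  22 397] [ 0.59456458 -0.0930901   0.032     ]
```

Request:
send_rows --plan '[[[1,0,-0.2,0,0],[1,0,-0.425,0,0],[1,0,-0.425,-0.2,0],[1,0,-0.425,-0.4,0],[1,0,-0.425,-0.55,0],[1,0,-0.425,-0.65,0],[1,0,-0.425,-0.7,0],[1,0,-0.425,-0.7,0]]]'

```text
t: 3.07
tool_pos: [0.4432, -0.2773, 0.0595]
orientation: [-0.537, -3.091, -0.004]
force: [-0.1, 0.4, -0.2]
opening: 0.0005
gripper_force: 0.0
```

Request:
send_rows --plan '[[[1,0,0,-0.01,0],[1,0,0,-0.02,0],[1,0,0,-0.03,0],[1,0,0,-0.035,0],[1,0,0,-0.035,0]]]'

```text
t: 3.48
tool_pos: [0.4444, -0.281, 0.0559]
orientation: [0.542, 3.093, -0.001]
force: [-0.4, 0.1, -0.9]
opening: 0.0006
gripper_force: 0.0
```

Request:
send_rows --plan '[[[1,0,0,-0.005,0],[1,0,0,-0.01,0],[1,0,0,-0.015,0],[1,0,0,-0.015,0],[1,0,0,-0.015,0]]]'

```text
t: 3.9
tool_pos: [0.4438, -0.2807, 0.052]
orientation: [-0.542, -3.094, -0.0]
force: [-0.2, -0.3, -0.6]
opening: 0.0004
gripper_force: 0.0
```

Request:
send_rows --plan '[[[1,0,0,-0.005,0],[1,0,0,-0.01,0],[1,0,0,-0.01,0]]]'

```text
t: 4.15
tool_pos: [0.4437, -0.2806, 0.0498]
orientation: [-0.542, -3.094, -0.0]
force: [-0.0, 0.3, -1.4]
opening: 0.0003
gripper_force: 0.0
```

```bash
python3 - <<'E'
from plant import telemetry, viewer
import cv2
s=telemetry.read_state();print(s['force'],s['tool_pos'])
p,d=viewer.read_camera('side');p=p[330:420,160:280];cv2.imwrite('pics/s2.png',cv2.resize(p,None,fx=5,fy=5,interpolation=2))
E
```

```text
[-0.0416721   0.29173723 -1.36027949] [ 0.44374114 -0.28057843  0.04981508]
```

View pics/s2.png

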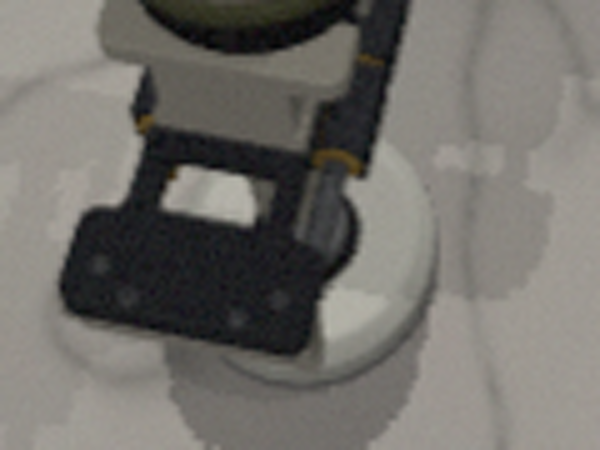

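The fingertip sits over the key (about (330,230) in the crop). I'll go on down in small steps until the stop shows in the force.

Request:
send_rows --plan '[[[1,0,0,-0.005,0],[1,0,0,-0.005,0]]]'

```text
t: 4.37
tool_pos: [0.4439, -0.2807, 0.049]
orientation: [-0.542, -3.094, -0.0]
force: [0.3, -0.5, -0.8]
opening: 0.0006
gripper_force: 0.0
```

Request:
send_rows --plan '[[[1,0,0,-0.005,0],[1,0,0,-0.005,0]]]'

```text
t: 4.53
tool_pos: [0.4438, -0.2806, 0.0479]
orientation: [-0.542, -3.094, -0.0]
force: [0.9, 0.1, -0.9]
opening: 0.0005
gripper_force: 0.0
```

Request:
send_rows --plan '[[[1,0,0,-0.005,0],[1,0,0,-0.005,0]]]'

```text
t: 4.7
tool_pos: [0.4438, -0.2807, 0.0469]
orientation: [-0.542, -3.094, -0.0]
force: [1.1, 0.3, -1.1]
opening: 0.0005
gripper_force: 0.0
```

Request:
send_rows --plan '[[[1,0,0,-0.005,0],[1,0,0,-0.005,0]]]'

```text
t: 4.87
tool_pos: [0.4438, -0.2806, 0.0459]
orientation: [-0.542, -3.094, -0.0]
force: [-0.1, 0.6, 0.6]
opening: 0.0005
gripper_force: 0.0
```

```bash
python3 - <<'E'
from plant import telemetry, viewer
import cv2,numpy as np
s=telemetry.read_state();print(s['force'],s['tool_pos'])
w,d=viewer.read_camera('wrist');a=cv2.resize(w[160:310,190:380],None,fx=3,fy=3,interpolation=2)
p,d=viewer.read_camera('side');b=cv2.resize(p[345:415,180:250],(450,450),interpolation=2)
o=np.zeros((450,800,3),np.uint8);o[:, :350]=cv2.resize(b,(350,450));o[:,350:]=a[:,60:510];cv2.imwrite('pics/c3.png',o)
E
```

```text
[-0.07153519  0.62670613  0.64203502] [ 0.44382865 -0.2806328   0.04594855]
```

View pics/c3.png

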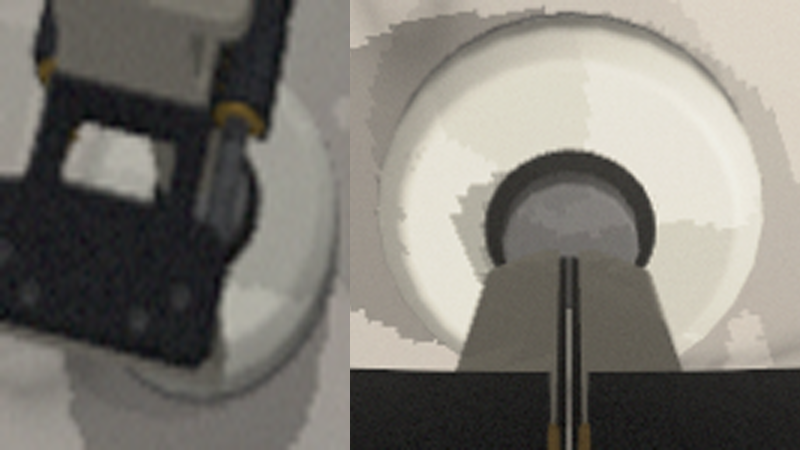

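The tip is centred over the key, near (570,260) in the right half. Wrist depth will give the key height relative to the case.

```bash
cat > dz.py <<'E'
from m import *
from plant import telemetry,viewer
import sys
def zmap():
    s=telemetry.read_state();cal=viewer.calibration('wrist');p,d=viewer.read_camera('wrist')
    K=cal['camera_matrix'];u,v=np.meshgrid(np.arange(560),np.arange(420));x=(u-K[0,2])/K[0,0];y=-(v-K[1,2])/K[0,0];r=np.hypot(x,y)+1e-9
    P=np.stack([x/r*np.tan(r)*d,y/r*np.tan(r)*d,-d,np.ones_like(d)],-1)
    T=np.eye(4);T[:3,:3]=R.from_rotvec(s['orientation']).as_matrix();T[:3,3]=s['tool_pos']
    return s,p,P@(T@cal['hand_eye']).T
if __name__=='__main__':
    s,p,W=zmap();np.save('W.npy',W);print(s['force'].round(1),s['tool_pos'].round(4))
    for row in range(160,250,5):print(row,(W[row,260:310:7,2]*1000).round(1))
    print(W[240,283],W[230,283],W[250,278])
E
python3 dz.py
```

```text
[0.  0.4 0.4] [ 0.4439 -0.2807  0.0461]
160 [1.8 0.9 1.7 1.7 1.6 1.8 0.  1.8]
165 [ 2.   2.5 11.2 11.6 10.9  7.6  0.3  1.3]
170 [15.4 20.6 23.1 24.  23.4 22.6 17.8 12.2]
175 [ 24.6  25.2  26.1  26.5  24.8  25.8 230.1  24.2]
180 [27.3 27.2 28.3 28.4 28.  27.8 26.7 26.2]
185 [30.6 28.9 29.1 29.7 28.9 30.2 30.3 28.9]
190 [30.1 29.2 30.5 29.6 29.  28.6 29.6 28.5]
195 [29.2 29.2 28.6 29.9 29.4 30.  29.8 29.2]
200 [28.5 28.9 29.9 28.8 29.9 30.2 29.9 30. ]
205 [29.1 29.5 29.5 29.5 30.1 28.9 30.  29.6]
210 [29.5 29.1 29.7 30.1 29.9 29.4 28.6 29.1]
215 [29.8 30.  30.  29.1 30.2 29.6 29.  28.9]
220 [29.9 28.8 35.1 37.1 37.9 33.3 29.6 29.1]
225 [ 29.9  37.   38.6  38.5  38.9 230.1  29.9  29.2]
230 [30.1 39.2 38.3 39.1 39.6 39.2 38.5 29.6]
235 [30.3 39.5 39.2 39.4 39.2 38.9 39.  30.3]
240 [37.7 39.  39.2 39.7 39.7 38.6 39.4 29.6]
245 [29.1 67.2 66.8 40.5 66.8 66.8 39.3 30.3]
[ 0.44386655 -0.2798297   0.03809586  1.        ] [ 0.43724626 -0.27743763  0.03855542  1.        ] [ 0.43427998 -0.27923654  0.07363209  1.        ]
```

The key is still out at 38 mm, so the closed tips must sit higher than nominal. I'll measure the visible finger profile.

```bash
python3 - <<'E'
from m import *
from plant import telemetry,viewer
s=telemetry.read_state();W=np.load('W.npy');Rm=R.from_rotvec(s['orientation']).as_matrix()
T=(W[...,:3]-s['tool_pos'])@Rm*1000
for r in (242,244,246,248,250,255,260,270,280):
    print(r,[tuple(T[r,c].round(0)) for c in (255,266,277,283,290,300)])
cal=viewer.calibration('wrist');H=np.linalg.inv(cal['hand_eye']);K=cal['camera_matrix']
for pt in([.0075,0,.017],[0.0,0,.017],[-.0075,0,.017],[.0075,0,-.02]):
    c=H@np.array(pt+[1]);rr=np.hypot(c[0],c[1]);th=np.arctan2(rr,-c[2]);print(pt,K[0,2]+K[0,0]*th*c[0]/rr,K[1,2]-K[0,0]*th*c[1]/rr)
E
```

```text
242 [(np.float64(-5.0), np.float64(-18.0), np.float64(17.0)), (np.float64(-1.0), np.float64(-10.0), np.float64(9.0)), (np.float64(-0.0), np.float64(-3.0), np.float64(6.0)), (np.float64(-0.0), np.float64(1.0), np.float64(6.0)), (np.float64(-0.0), np.float64(5.0), np.float64(6.0)), (np.float64(-0.0), np.float64(12.0), np.float64(7.0))]
244 [(np.float64(-6.0), np.float64(-18.0), np.float64(17.0)), (np.float64(-2.0), np.float64(-10.0), np.float64(7.0)), (np.float64(9.0), np.float64(-3.0), np.float64(-19.0)), (np.float64(-2.0), np.float64(1.0), np.float64(8.0)), (np.float64(10.0), np.float64(5.0), np.float64(-21.0)), (np.float64(-2.0), np.float64(12.0), np.float64(6.0))]
246 [(np.float64(-8.0), np.float64(-18.0), np.float64(17.0)), (np.float64(10.0), np.float64(-8.0), np.float64(-23.0)), (np.float64(10.0), np.float64(-2.0), np.float64(-23.0)), (np.float64(8.0), np.float64(1.0), np.float64(-19.0)), (np.float64(9.0), np.float64(5.0), np.float64(-21.0)), (np.float64(10.0), np.float64(10.0), np.float64(-23.0))]
248 [(np.float64(-9.0), np.float64(-18.0), np.float64(16.0)), (np.float64(10.0), n
[... 1486 characters left out ...]
(1.0), np.float64(-45.0)), (np.float64(9.0), np.float64(4.0), np.float64(-50.0)), (np.float64(9.0), np.float64(9.0), np.float64(-49.0))]
280 [(np.float64(9.0), np.float64(-12.0), np.float64(-59.0)), (np.float64(9.0), np.float64(-7.0), np.float64(-59.0)), (np.float64(10.0), np.float64(-2.0), np.float64(-59.0)), (np.float64(2.0), np.float64(1.0), np.float64(-46.0)), (np.float64(10.0), np.float64(4.0), np.float64(-59.0)), (np.float64(9.0), np.float64(8.0), np.float64(-58.0))]
[0.0075, 0, 0.017] 281.7517719838107 224.58903022885914
[0.0, 0, 0.017] 281.7671248268723 235.15859952543934
[-0.0075, 0, 0.017] 281.78264518771147 245.4580854270268
[0.0075, 0, -0.02] 281.63026873031913 247.62981181573443
```

The visible tip ends about 20 mm behind the stated TCP, so contact should come at TCP z of about 0.018. I'll keep descending and watch the force.

Request:
send_rows --plan '[[[1,0,0,-0.02,0],[1,0,0,-0.04,0],[1,0,0,-0.06,0],[1,0,0,-0.08,0],[1,0,0,-0.1,0],[1,0,0,-0.11,0],[1,0,0,-0.11,0]]]'

```text
t: 5.6
tool_pos: [0.4435, -0.2803, 0.0233]
orientation: [-0.542, -3.093, -0.001]
force: [0.9, -0.3, -0.5]
opening: 0.0008
gripper_force: 0.0
```

```bash
python3 dz.py | tail -9
```

```text
210 [29.2 29.  29.1 29.1 30.6 29.1 29.3 29.2]
215 [29.2 29.7 28.7 30.  29.5 29.7 29.5 28.8]
220 [30.  29.1 30.4 29.4 30.4 30.1 29.4 28.9]
225 [30.1 29.3 30.1 30.2 30.6 29.4 29.7 30. ]
230 [28.2 29.  29.8 32.4 29.1 30.6 29.8 29.8]
235 [30.6 32.2 37.3 39.  39.1 36.3 30.9 29.7]
240 [29.9 38.5 37.8 39.7 39.3 38.8 34.  30.5]
245 [37.2 43.5 44.8 39.4 44.7 44.  37.8 29.6]
[ 0.43400133 -0.27608942  0.03916851  1.        ] [ 0.43102995 -0.27499776  0.03176737  1.        ] [ 0.43389189 -0.2788816   0.05082264  1.        ]
```

Request:
send_rows --plan '[[[1,0,0,-0.005,0],[1,0,0,-0.01,0],[1,0,0,-0.015,0],[1,0,0,-0.02,0],[1,0,0,-0.025,0]]]'

```text
t: 6.07
tool_pos: [0.4442, -0.2809, 0.0195]
orientation: [0.542, 3.094, -0.0]
force: [-0.4, 0.2, 3.2]
opening: 0.0004
gripper_force: 1.5
```

Request:
send_rows --plan '[[[1,0,0,-0.005,0],[1,0,0,-0.01,0]]]'

```text
t: 6.23
tool_pos: [0.4441, -0.2809, 0.0173]
orientation: [0.542, 3.094, -0.0]
force: [-0.8, -0.1, 2.4]
opening: 0.0005
gripper_force: 1.5
```

Request:
send_rows --plan '[[[1,0,0,-0.005,0],[1,0,0,-0.01,0]]]'

```text
t: 6.4
tool_pos: [0.4441, -0.2809, 0.0152]
orientation: [0.542, 3.094, -0.0]
force: [-0.1, 0.2, 2.9]
opening: 0.0007
gripper_force: 1.5
```

Contact, 3 N. Now 1 mm steps.

Request:
send_rows --plan '[[[1,0,0,-0.005,0],[1,0,0,-0.005,0]]]'

```text
t: 6.57
tool_pos: [0.4441, -0.2809, 0.0141]
orientation: [0.542, 3.094, -0.0]
force: [1.0, -0.6, 2.4]
opening: 0.0004
gripper_force: 1.0
```

Request:
send_rows --plan '[[[1,0,0,-0.004,0],[1,0,0,-0.004,0]]]'

```text
t: 6.73
tool_pos: [0.4441, -0.2808, 0.0135]
orientation: [0.542, 3.094, -0.0]
force: [0.4, -0.6, 4.2]
opening: 0.0008
gripper_force: 2.1
```

Request:
send_rows --plan '[[[1,0,0,-0.003,0],[1,0,0,-0.003,0]]]'

```text
t: 6.9
tool_pos: [0.4441, -0.2809, 0.0131]
orientation: [0.542, 3.094, -0.0]
force: [-0.6, 0.5, 5.8]
opening: 0.0005
gripper_force: 3.0
```

```bash
python3 dz.py | tail -7
```

```text
220 [29.2 29.8 29.9 29.6 29.5 29.3 30.  28.7]
225 [29.6 29.6 28.9 29.4 29.5 29.8 28.6 30.2]
230 [29.4 30.  30.6 30.4 29.  29.6 29.7 29.3]
235 [28.7 30.2 29.8 29.3 29.8 30.9 29.8 28.8]
240 [29.2 30.4 30.9 30.  30.8 30.2 28.9 30.7]
245 [30.4 33.4 34.1 31.3 34.  34.1 30.3 30.2]
[ 0.43399117 -0.27639281  0.03067099  1.        ] [ 0.42861497 -0.27444838  0.03006725  1.        ] [ 0.43423875 -0.27929273  0.04133853  1.        ]
```

The force rose past 3 N at the stop with total travel over 6.4 mm, so the key is home. Now lift and go to the valve.

Request:
send_rows --plan '[[[1,0,0,0.05,0],[1,0,0,0.2,0],[1,0,0,0.4,0],[1,0,0,0.6,0],[1,0,0,0.8,0],[1,0,0,0.9,0],[1,0,0,0.9,0]]]'

```text
t: 7.53
tool_pos: [0.4464, -0.2826, 0.1998]
orientation: [0.54, 3.086, -0.007]
force: [1.2, 0.1, 0.7]
opening: 0.0008
gripper_force: 0.0
```

```bash
python3 - <<'E'
from dz import *
s,p,W=zmap();c,b,t,_=blob(p,(283,240),10) if 0 else ((0,0),0,0,0)
D=np.hypot(W[...,0]-.444,W[...,1]+.2805)
for lo,hi in((0,.011),(.02,.035)):
    m=(D>lo)&(D<hi)&(W[...,2]>.015)&(W[...,2]<.06);print(m.sum(),np.median(W[m][:,2]))
f=viewer.read_camera('side')[0]
b=blob(f,(221,378));c=viewer.calibration('side');print(b[0],b[1][2:])
E
```

```text
299 0.031410255710537016
2016 0.029309213638541942
[220.67979003 376.21259843] [ 22  22 381]
```

Request:
send_rows --plan '[[[1,0.1,0.2,0,0],[1,0.1,0.4,0,0],[1,0.15,0.6,0,0],[1,0.2,0.8,0,0],[1,0.2,1,0,0],[1,0.2,1,0,0],[1,0.2,1,0,0]]]'

```text
t: 8.22
tool_pos: [0.4826, -0.0784, 0.1905]
orientation: [-0.535, -3.092, -0.001]
force: [0.9, -0.1, 0.2]
opening: 0.0003
gripper_force: 0.0
```

Request:
send_rows --plan '[[[1,0.1,0.2,0,0],[1,0.1,0.4,0,0],[1,0.15,0.6,0,0],[1,0.2,0.8,0,0],[1,0.2,1,0,0],[1,0.2,1,0,0],[1,0.2,1,0,0]]]'

```text
t: 8.8
tool_pos: [0.5232, 0.1196, 0.191]
orientation: [-0.538, -3.092, 0.002]
force: [0.2, -0.3, -0.6]
opening: 0.0003
gripper_force: 0.0
```

```bash
python3 - <<'E'
from dz import *
s,p,W=zmap();print(s['t'],s['tool_pos'],s['force'].round(1));cv2.imwrite('pics/w5.png',p)
E
```

```text
8.8 [0.5232428  0.11955008 0.19099234] [ 0.2 -0.3 -0.6]
```

View pics/w5.png

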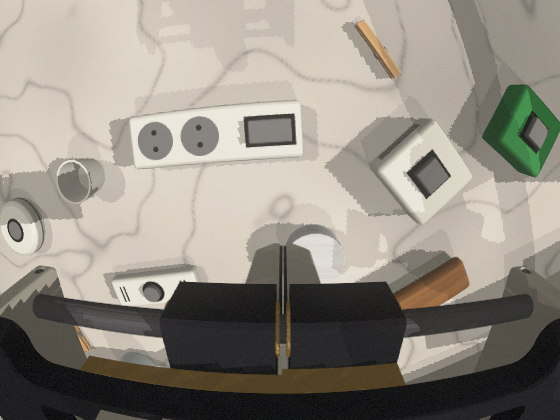

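The leak key reads about 2 mm above its case (3 mm nominal when in), so it's fully in. In the wrist view the valve key is at (428,174) and the strip key at (270,130).

```bash
python3 - <<'E'
from m import *
from plant import telemetry,viewer
s=telemetry.read_state();cal=viewer.calibration('wrist');p=cv2.imread('pics/w5.png')
for n,c,z in(('valve',(429,174),.054),('strip',(270,130),.05)):
    b=blob(p,c,32);print(n,b[0],b[1][2:],wray(b[0],cal,s,z))
E
```

```text
valve [428.30946292 173.60102302] [  45   50 1173] [0.55732945 0.27297865 0.054     ]
strip [269.58797746 129.98810269] [  54   35 1597] [0.46092949 0.12741666 0.05      ]
```

Request:
send_rows --plan '[[[1,0.1,0.2,0,0],[1,0.1,0.4,0,0],[1,0.15,0.6,0,0],[1,0.175,0.77,0,0],[1,0.175,0.77,0,0],[1,0.175,0.77,-0.2,0],[1,0.175,0.77,-0.4,0],[1,0.175,0.77,-0.55,0],[1,0.175,0.77,-0.65,0],[1,0.175,0.77,-0.7,0],[1,0.175,0.77,-0.73,0],[1,0.175,0.77,-0.73,0],[1,0.175,0.77,-0.73,0]]]'

```text
t: 9.93
tool_pos: [0.5602, 0.2726, 0.0481]
orientation: [0.544, 3.093, 0.001]
force: [0.5, 0.5, 0.7]
opening: 0.0004
gripper_force: 0.0
```

```bash
python3 - <<'E'
from dz import *
s,p,W=zmap();print(s['t'],s['tool_pos'],s['force'].round(1));cv2.imwrite('pics/w6.png',cv2.resize(p[120:320,170:400],None,fx=2.5,fy=2.5))
E
```

```text
9.9333 [0.56019726 0.27262985 0.04812262] [0.5 0.5 0.7]
```

View pics/w6.png

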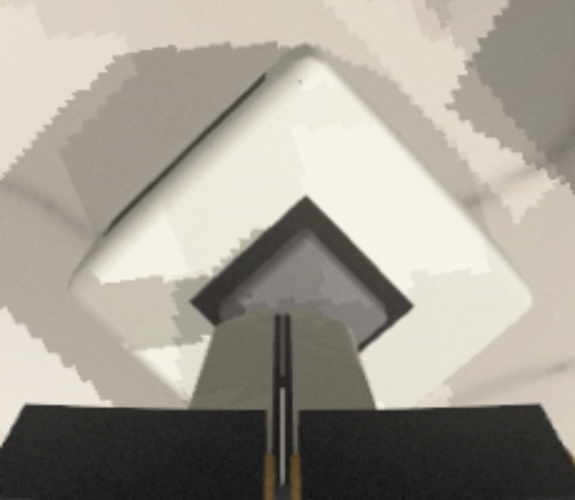

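The fingertip is over the valve key, with the key centre about 4 mm further toward +y. I'll correct and press.

Request:
send_rows --plan '[[[1,0,0.02,0,0],[1,0,0.02,-0.02,0],[1,0,0.02,-0.03,0],[1,0,0.02,-0.04,0],[1,0,0.02,-0.045,0],[1,0,0.02,-0.05,0],[1,0,0.02,-0.05,0]]]'

```text
t: 10.57
tool_pos: [0.5588, 0.2774, 0.0366]
orientation: [-0.542, -3.094, 0.0]
force: [-0.4, 0.4, -0.3]
opening: 0.0003
gripper_force: 0.0
```

Request:
send_rows --plan '[[[1,0,0,-0.005,0],[1,0,0,-0.01,0],[1,0,0,-0.01,0]]]'

```text
t: 10.82
tool_pos: [0.5589, 0.2774, 0.0347]
orientation: [-0.542, -3.094, -0.0]
force: [-0.1, -0.0, 0.5]
opening: 0.0003
gripper_force: 0.6
```

Request:
send_rows --plan '[[[1,0,0,-0.005,0],[1,0,0,-0.01,0],[1,0,0,-0.01,0]]]'

```text
t: 11.07
tool_pos: [0.5589, 0.2773, 0.0325]
orientation: [-0.542, -3.094, -0.0]
force: [-1.3, 0.9, 1.1]
opening: 0.0004
gripper_force: 0.5
```

Request:
send_rows --plan '[[[1,0,0,-0.005,0],[1,0,0,-0.01,0],[1,0,0,-0.01,0]]]'

```text
t: 11.32
tool_pos: [0.5589, 0.2774, 0.0306]
orientation: [0.542, 3.094, 0.0]
force: [-0.2, 1.3, 1.4]
opening: 0.0002
gripper_force: 0.6
```

Request:
send_rows --plan '[[[1,0,0,-0.005,0],[1,0,0,-0.005,0]]]'

```text
t: 11.48
tool_pos: [0.559, 0.2774, 0.0298]
orientation: [0.542, 3.094, 0.0]
force: [-1.3, -0.3, 3.1]
opening: 0.0003
gripper_force: 1.7
```

Request:
send_rows --plan '[[[1,0,0,-0.004,0],[1,0,0,-0.004,0]]]'

```text
t: 11.65
tool_pos: [0.559, 0.2773, 0.0293]
orientation: [0.542, 3.094, 0.0]
force: [-3.0, -0.1, 5.4]
opening: 0.0006
gripper_force: 2.7
```

Request:
send_rows --plan '[[[1,0,0,-0.003,0],[1,0,0,-0.003,0]]]'

```text
t: 11.82
tool_pos: [0.559, 0.2774, 0.0289]
orientation: [0.542, 3.094, 0.0]
force: [-4.2, -0.3, 7.1]
opening: 0.0004
gripper_force: 3.6
```

The stop is felt. Lift and check.

Request:
send_rows --plan '[[[1,0,0,0.03,0],[1,0,0,0.15,0],[1,0,0,0.3,0],[1,0,0,0.5,0],[1,0,0,0.65,0],[1,0,0,0.65,0],[1,0,0,0.65,0]]]'

```text
t: 12.4
tool_pos: [0.5609, 0.2778, 0.1615]
orientation: [0.541, 3.089, 0.004]
force: [-0.7, -0.5, -0.7]
opening: 0.0002
gripper_force: 0.0
```

Request:
send_rows --plan '[[[1,-0.1,-0.15,0,0],[1,-0.3,-0.4,0,0],[1,-0.4,-0.6,0,0],[1,-0.485,-0.75,0,0],[1,-0.485,-0.75,0,0],[1,-0.485,-0.75,0,0]]]'

```text
t: 12.9
tool_pos: [0.4592, 0.1242, 0.1562]
orientation: [-0.545, -3.091, 0.004]
force: [0.3, 0.3, -0.5]
opening: 0.0006
gripper_force: 0.0
```

```bash
cat > chk.py <<'E'
from dz import *
P={'leak':(.444,-.2805,.038),'valve':(.559,.2757,.054),'strip':(.4605,.126,.05),'fan':(.5988,-.0928,.032)}
s=telemetry.read_state();print(s['t'],s['tool_pos'])
for n in('top','side'):
    f,d=viewer.read_camera(n);c=viewer.calibration(n);K,E=c['camera_matrix'],c['extrinsics'];Ei=np.linalg.inv(E)
    v,u=np.mgrid[:420,:560];W=np.stack([(u-K[0,2])/K[0,0]*d,-(v-K[1,2])/K[1,1]*d,-d,np.ones_like(d)],-1)@E.T
    d0=np.load(n+'.npz')['d']
    W0=np.stack([(u-K[0,2])/K[0,0]*d0,-(v-K[1,2])/K[1,1]*d0,-d0,np.ones_like(d)],-1)@E.T
    for k,(x,y,z) in P.items():
        q=Ei@[x,y,z,1];a=(int(round(K[0,2]+K[0,0]*q[0]/-q[2])),int(round(K[1,2]-K[1,1]*q[1]/-q[2])))
        w=np.s_[a[1]-3:a[1]+4,a[0]-3:a[0]+4,2];print(n,k,blob(f,a)[0].round(1),'z now/before mm',(np.median(W[w])*1e3).round(1),(np.median(W0[w])*1e3).round(1))
E
python3 chk.py
```

```text
12.9 [0.45922225 0.12418529 0.15617353]
top leak [402.2 270.5] z now/before mm 31.1 38.1
top valve [205.  233.4] z now/before mm 580.7 54.0
top strip [255.3 270.4] z now/before mm 576.8 50.1
top fan [332.1 216.9] z now/before mm 31.7 32.7
side leak [220.7 376.2] z now/before mm 30.4 37.4
side valve [246.1 147.7] z now/before mm 45.7 53.7
side strip [210.8 197.9] z now/before mm 49.4 49.2
side fan [289.  276.5] z now/before mm 31.4 31.4
```

Leak and valve keys are both 7 mm in and unmoved, and the fan is out. Now the strip.

Request:
send_rows --plan '[[[1,0,0,-0.15,0],[1,0,0,-0.3,0],[1,0,0,-0.45,0],[1,0,0,-0.55,0],[1,0,0,-0.58,0],[1,0,0,-0.58,0],[1,0,0,-0.58,0]]]'

```text
t: 13.58
tool_pos: [0.4623, 0.1279, 0.0426]
orientation: [-0.541, -3.094, 0.0]
force: [-0.5, 0.3, 1.1]
opening: 0.0008
gripper_force: 0.0
```

```bash
python3 - <<'E'
from dz import *
s,p,W=zmap();print(s['t'],s['tool_pos'],s['force'].round(1));cv2.imwrite('pics/w7.png',cv2.resize(p[120:320,170:400],None,fx=2.5,fy=2.5))
E
```

```text
13.5833 [0.46228032 0.12790672 0.04264218] [-0.5  0.3  1.1]
```

View pics/w7.png

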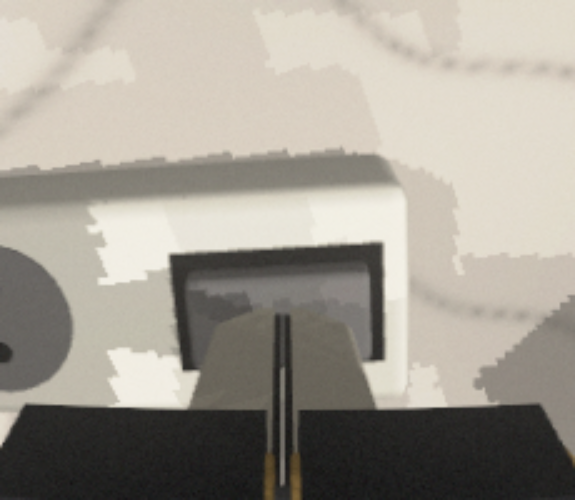

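The tip is centred on the oblong key at (283,310). Pressing.

Request:
send_rows --plan '[[[1,-0.005,0,-0.02,0],[1,-0.005,0,-0.03,0],[1,-0.005,0,-0.04,0],[1,-0.005,0,-0.05,0],[1,-0.005,0,-0.05,0]]]'

```text
t: 14.05
tool_pos: [0.4612, 0.1273, 0.0325]
orientation: [0.542, 3.094, 0.0]
force: [1.0, -0.3, 0.1]
opening: 0.0005
gripper_force: 0.0
```

Request:
send_rows --plan '[[[1,0,0,-0.005,0],[1,0,0,-0.01,0],[1,0,0,-0.01,0]]]'

```text
t: 14.3
tool_pos: [0.4612, 0.1273, 0.0305]
orientation: [0.542, 3.094, 0.0]
force: [-0.5, -0.5, 1.2]
opening: 0.0001
gripper_force: 0.8
```

Request:
send_rows --plan '[[[1,0,0,-0.005,0],[1,0,0,-0.01,0],[1,0,0,-0.01,0]]]'

```text
t: 14.55
tool_pos: [0.4611, 0.1273, 0.0283]
orientation: [0.542, 3.094, 0.0]
force: [1.1, 0.0, 1.8]
opening: 0.0006
gripper_force: 0.8
```

Request:
send_rows --plan '[[[1,0,0,-0.005,0],[1,0,0,-0.005,0]]]'

```text
t: 14.72
tool_pos: [0.4611, 0.1273, 0.0273]
orientation: [0.542, 3.094, 0.0]
force: [1.0, 0.4, 0.6]
opening: 0.0002
gripper_force: 0.9
```

Stop expected at about 0.025.

Request:
send_rows --plan '[[[1,0,0,-0.005,0],[1,0,0,-0.005,0]]]'

```text
t: 14.88
tool_pos: [0.4611, 0.1273, 0.0263]
orientation: [0.542, 3.094, 0.0]
force: [1.5, 0.6, 1.6]
opening: 0.0006
gripper_force: 1.1
```

Request:
send_rows --plan '[[[1,0,0,-0.005,0],[1,0,0,-0.005,0]]]'

```text
t: 15.05
tool_pos: [0.4611, 0.1273, 0.0255]
orientation: [0.542, 3.094, 0.0]
force: [0.2, 0.6, 4.1]
opening: 0.0005
gripper_force: 2.0
```

Request:
send_rows --plan '[[[1,0,0,-0.004,0],[1,0,0,-0.004,0]]]'

```text
t: 15.22
tool_pos: [0.4611, 0.1273, 0.0249]
orientation: [0.542, 3.094, 0.0]
force: [-0.3, -0.7, 6.5]
opening: 0.0006
gripper_force: 3.1
```

Stop felt. Lift clear and back off towards the base so the cameras can see everything.

Request:
send_rows --plan '[[[1,0,0,0.03,0],[1,0,0,0.15,0],[1,0,0,0.35,0],[1,0,0,0.55,0],[1,0,0,0.75,0],[1,0,0,0.85,0],[1,0,0,0.85,0]]]'

```text
t: 15.8
tool_pos: [0.4637, 0.1278, 0.2008]
orientation: [0.54, 3.086, 0.005]
force: [0.2, 0.4, 0.4]
opening: 0.0003
gripper_force: 0.0
```

Request:
send_rows --plan '[[[1,0,0.2,0,0],[1,-0.1,0.4,0,0],[1,-0.25,0.6,0,0],[1,-0.4,0.8,0,0],[1,-0.5,1,0,0],[1,-0.5,1,0,0],[1,-0.5,1,0,0],[1,-0.5,1,0,0]]]'

```text
t: 16.47
tool_pos: [0.3595, 0.3276, 0.1932]
orientation: [-0.537, -3.094, 0.003]
force: [0.4, -0.2, 0.6]
opening: 0.0008
gripper_force: 0.0
```

```bash
python3 chk.py
```

```text
16.4667 [0.35945818 0.32757091 0.19317253]
top leak [402.3 270.5] z now/before mm 31.2 38.1
top valve [200.  232.8] z now/before mm 47.2 54.0
top strip [254.4 267.3] z now/before mm 42.2 50.1
top fan [332.1 216.9] z now/before mm 30.7 32.7
side leak [220.8 376.2] z now/before mm 30.1 37.4
side valve [246.1 147.7] z now/before mm 46.2 53.7
side strip [210.9 197.7] z now/before mm 42.2 49.2
side fan [289.  276.5] z now/before mm 31.3 31.4
```

All three keys are about 7 mm in, the units haven't moved, and the fan key is out.

```bash
python3 -c "
from plant import order
print(order.close_job())"
```

```text
the job is handed in; nothing more can be done
None
```

The leak alarm, water-stop and socket-strip keys were pressed fully in (about 7 mm each), in that order and with about 7 N at most in the readings; the fan switch stayed off, the four units did not move, and the job is handed in (no verdict was returned).

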